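# Set the lane guide to the gauge mark and run the first tin through

### The job

The packing lane on the table is too wide for the tin standing in its mouth. Roll the knurled adjuster wheel under a fingertip, with light pressure, until the moving rail's pointer stands exactly opposite the pointed mark of the rider on the rule; move the rail by its wheel only and do not touch rail or rider. Then push the tin gently with the fingers, without gripping, lifting or tipping it, along the lane until it stands against the end stop, and leave the other things where they are.

Things in the scene. Friction and masses are not known exactly. Their poses are not given: they have to be found in the camera images.
- lane_guide: Fixed packing lane: steel base 255 x 220 mm, top 10 mm over the table. Origin on the table; x runs along the lane to its end stop, y to the wheel side, z up. Plate x -140..115, y +-110 mm. Fixed fence on the -y side with a slick plastic liner, face at y -85 mm, top z 39 mm, x -45..110 mm, mouth flared. Grey wheel housing x -18..78, y 51..86 mm, top z 53 mm. Rigid.
- rail: Moving rail, slick plastic-lined face opposite the fixed fence, top z 40 mm, on a grey carrier (top z 49 mm) with a threaded spindle and two bars through the wheel housing, sticking out to y 139 mm; slides along the lane guide's y. Starts 94 to 104 mm from the fixed fence. Origin: foot of the lane face, at x 30, z 10 mm of the lane guide; axes as the lane guide. Do not push it.
- pointer_tip (a point): Tip of the dark cone pointer (22 mm long) on the moving rail; it points to -x of the lane guide at z 28 mm and travels along y over the edge of the graduated rule. At the start it stands 11 to 26 mm on the +y side of the mark.
- mark_tip (a point): Tip of the dark cone (10 mm long) on the rider clamped on the rule at the lane's mouth; it points to +x of the lane guide, 1 mm short of the pointer's path, z 24 mm. Target: pointer and mark tips at the same y of the lane guide. The lane is then 78 to 83 mm wide.
- wheel (a joint): Angle in rad (0 to 6.28) of the knurled steel adjuster wheel. It grows when the wheel's top is rolled to +x of the lane guide (away from the robot); each rad moves rail and pointer 5.73 mm to -y (36 mm a turn): the lane closes. Starts at 0 to 1.75. Stays where it is left; about 2 N at the rim turns it.
- wheel_center (a point): Centre of the knurled wheel: 52 mm diameter, 14 mm wide, 36 ribs 1.3 mm high, axis along y of the lane guide, fixed at x 30, y 68.5, z 42 mm in its frame. The wheel stands in a slot of the housing, its top at z 68 mm, 15 mm above the housing; the only free part is that upper segment, 47 mm long along x.
- stop_face (a point): On the lane floor, at the end stop's face towards the tin, 40 mm from the fixed fence: x 100, y -45, z 10 mm in the lane guide's frame; axes as the lane guide. The stop is a steel angle 30 mm high, fixed.
- food_tin: Loose printed food tin, upright, diameter 75 mm, 58 mm high, 0.18 to 0.36 kg, lacquered and smooth (friction about 0.3). Origin at the centre of its underside. Starts on the base plate in the lane's mouth, near x -90, y -46 mm of the lane guide. Against the end stop its axis is 38 mm before the stop face.
- rider: Dark steel rider on the rule bar, 10 mm wide, top z 33 mm, with a small screw; carries the mark. Its axes are those of the lane guide, its origin at the same y as the mark. Clamped: leave it alone.
- small_pot: Small empty steel pot, diameter 57, height 40 mm, on the table beyond the fixed fence. Origin under its centre. Bystander.
- cup_nest: Nest of green film cups, diameter 69, height 65 mm, on the table behind the end stop. Origin under its centre. Bystander.
- timer: Round kitchen timer, diameter 66, height 48 mm, on the table behind the wheel side of the lane guide. Origin under its centre. Bystander.
Things that resemble listed ones, but are neither listed nor needed, are in the scene too. What is shaped like the food_tin but brown is not meant.

How it is judged:
On the way, in this order (a step that is already met when the one before it is completed fails the run):
1. the pointer stands opposite the mark, within 2.5 mm (y of pointer_tip in the frame of rider between -0.0025 and 0.0025 m), for 0.2 s.
2. the tin stands against the end stop (x of food_tin in the frame of stop_face above -0.0425 m), for 0.2 s.
At the end, for the whole second after the job is handed in: Pointer within 2.5 mm of the mark along the rule; tin upright, at rest on the lane floor, its side within 5 mm of the end stop, between the rails (all of step 1 and x of food_tin in the frame of stop_face between -0.0425 and -0.03 m and y of food_tin in the frame of stop_face between -0.01 and 0.01 m and angle between food_tin's own z axis and vertical below 0.1 rad and linear speed of food_tin below 0.01 m/s); the robot touches nothing.
It fails at once if the moving rail is pushed with the gripper or arm (more than 3 N) instead of driven by its wheel (contact force between any of the fingers, the arm and rail above 3 N).
It fails at once if the rider is touched (more than 3 N) (contact force between any of the fingers, the arm and rider above 3 N).
It fails at once if the lane guide or its wheel is pressed hard, with more than 60 N (contact force between the fingers and lane_guide above 60 N).
It fails at once if a bystander (small pot, nest of cups, timer) is moved more than 15 mm (distance of any of small_pot, cup_nest, timer from where it was at the start of the episode above 0.015 m).
It fails at once if the tin is lifted more than 8 mm off the base plate, tipped more than 0.3 rad, or gripped or rammed with more than 40 N (z of food_tin in the frame of lane_guide above 0.018 m or angle between food_tin's own z axis and vertical above 0.3 rad or contact force between the fingers and food_tin above 40 N).
It also fails if it takes over 64 s, if anything falls off the work surface, if the arm or the gripper's body presses on something with over 40 N, if the wrist force passes 120 N, or if a joint passes its speed limit or range.

### The arm

A 6-joint arm with a two-finger parallel gripper is mounted at the origin on a cart in front of the work surface, level with it; the furniture and walls round the work are solid. World frame = base frame: x ahead of the robot, y to its left, z up, the work surface at z = 0. Lengths are in m, angles in rad, forces in N, time in s.
With the tool pointing down it reaches from about 0.25 to 0.8 m from the base axis. Payload 8.5 kg.
Tool frame: the origin (TCP) lies midway between the tips of the shut fingers; the grasp point (between the pads) lies 19 mm behind it; z points along the fingers, y is the direction in which the jaws open and shut (so a half turn about z gives the same grasp; the last joint's range is limited). The gripper opens to 85 mm and grips with 20 to 120 N. Pads are 22 mm wide; open, the fingers measure 114 mm over their backs; the gripper's body (76 mm by 85 mm) begins 54 mm behind the grasp point. The pads swing forward as they close: fully open they stand 13 mm farther back than shut.
Start: joints at [1.327, 0.238, -0.013, 1.319, 0, 1.571], TCP at [0.127, 0.509, 0.231] pointing down, gripper open.
Joint ranges: [-2.66, 2.66], [-1.03, 1.9], [-1.14, 1.46], [-1.82, 2.27], [-1.45, 1.34], [-3.14, 3.14]. Speed limits (rad/s): [2.22, 2.22, 2.79, 3.14, 3.14, 3.14].

### API

Orientations are given as [roll, pitch, yaw] about the fixed x, y, z axes, in that order (R = Rz(yaw) Ry(pitch) Rx(roll)).
In Python, from station import robot, fingers, read_state, camera, camera_params, nets gives the robot as it stands. Calls block until the motion is done:
- robot.goto(position, orientation): joint-space move of the TCP to a pose.
- robot.servo_line(position, v=0.15, frame=None, threshold=None): straight line of the TCP; frame=None keeps the orientation; v is the mean speed in m/s. With threshold (N) it stops when the force on the tool has changed by that much, and returns True; else False.
- robot.set_joints(angles): joint-space move.
- fingers.move_gripper(opening, newtons=None): finger opening in m; newtons is the grip in N (None keeps the last); returns when the fingers have stopped.
- robot.hold(seconds).
- robot.solve_ik(position, orientation): joint angles nearest the present ones, or None.
- read_state(): the state.
- camera(name): name is "scene" or "top"; returns the picture (384x512x3 uint8, red, green, blue); there is no depth.
- camera_params(name): a dict with "vertical_fov" (degrees; the focal length in pixels is half the picture's height over the tangent of half this angle, whatever the lens; pixels are square), "cx", "cy" (the principal point, pixels), "k1" (the pictures are not rectified: a ray, as slopes to the right and down, at radius r is drawn at 1 + k1 r^2 times it, then the intrinsics apply), "R" (3x3) and "t" (3): a world point X has camera coordinates R X + t. Camera axes: x right, y down, z forward; pixel columns grow to the right and rows downward; lengths in m; the calibration is good to about 2 mm. A picture is of the moment at which its call begins. camera_params takes no time and is no camera call.
A pose or a line that the arm cannot do raises robot.MotionError and nothing moves.
- robot.sign_off(): hands the job in, once; it reports no verdict.
Trained networks look in the newest picture that a camera, given by its name, has taken for a name from the list of things; names that differ only in an ending like _2 or _b are one class to them, and where a whole thing is asked for, a point or a joint stands for the part that bears it (a point fixed in the world has none). Each returns a list of dicts, best first, with "score" (0 to 1); they miss things now and then, are a little off and sometimes report something else, mostly with a low value. They report only what shows in the picture. A call takes as long as a camera call. They do not tell look-alikes from the thing itself.
- nets.boxes_of(camera, thing): "xy" ([column, row] in pixels, amid what is visible of it).
- nets.masks_of(camera, thing): "mask" (384x512 bool, what is visible of it) and "xy" ([column, row] in pixels, amid what is visible of it).
The state is a dict: "time": time; "qpos": joint angles; "joint_velocities": joint speeds; "joint_torque": joint torques, N m; "tcp_pos": TCP position; "orientation": TCP orientation; "ft_force": force on the tool from outside, world axes, zero at the start; "torque": the same for the moment, N m; "opening": finger opening in m.
Only numpy, scipy, OpenCV 4.12 (cv2) and the standard library are available. Lean on these libraries where they do the work, as an engineer would, in place of code of your own. Each camera call takes 0.05 s, during which the arm holds its last target.

## Working session

There is one attempt and no reset: what is moved stays moved. The work goes in short steps, each a Python script; the robot and the scene stay as the last script left them, time stands still between calls to the robot, and variables do not carry over. Pictures are saved under pics/ and viewed, and the job is handed in when it is done.

```bash
ls; mkdir -p pics
cat > h.py <<'E'
import numpy as np, cv2
from station import robot, fingers, read_state, camera, camera_params, nets
def snap(name,fn,crop=None,scale=1):
    im=camera(name); bgr=cv2.cvtColor(im,cv2.COLOR_RGB2BGR)
    if crop: c0,r0,c1,r1=crop; bgr=bgr[r0:r1,c0:c1]
    if scale!=1: bgr=cv2.resize(bgr,None,fx=scale,fy=scale,interpolation=cv2.INTER_CUBIC)
    cv2.imwrite('pics/'+fn,bgr); return im
def K(name):
    p=camera_params(name); f=192/np.tan(np.radians(p['vertical_fov'])/2); return p,f
def proj(name,X):
    p,f=K(name); c=np.atleast_2d(X)@np.array(p['R']).T+np.array(p['t']); s=c[:,:2]/c[:,2:]
    r2=(s**2).sum(1,keepdims=True); s=s*(1+p['k1']*r2); return s*f+[p['cx'],p['cy']]
def ray(name,uv):
    p,f=K(name); d=(np.array(uv,float)-[p['cx'],p['cy']])/f; s=d.copy()
    for _ in range(20): s=d/(1+p['k1']*(s**2).sum())
    R=np.array(p['R']); return -R.T@np.array(p['t']), R.T@np.array([*s,1])
def onz(name,uv,z):
    o,d=ray(name,uv); return o+d*(z-o[2])/d[2]
E
python3 - <<'E'
from h import *
snap('scene','s0.png',scale=1.5); snap('top','t0.png',scale=1.5)
for n in('scene','top'): 
    p=camera_params(n); print(n,p['vertical_fov'],p['k1'],-np.array(p['R']).T@np.array(p['t']))
for n in ['rail','food_tin','rider','wheel','lane_guide','small_pot','cup_nest','timer']:
    for c in('scene','top'):
        print(n,c,[(np.round(b['xy'],1).tolist(),round(b['score'],2)) for b in nets.boxes_of(c,n)])
s=read_state();print(s['time'],s['tcp_pos'],s['orientation'])
E
```

```text
pics
scene 53.47179268943121 -0.1129899768104695 [0.28271912 0.13682573 0.75000315]
top 43.14095715336346 -0.018618276969974812 [ 0.4244759  -0.41864963  1.28058453]
rail scene [([235.7, 248.4], 0.79)]
rail top [([200.9, 188.6], 0.72)]
food_tin scene [([287.2, 274.2], 0.98), ([341.7, 167.5], 0.9)]
food_tin top [([192.4, 246.7], 0.62), ([346.1, 244.0], 0.55), ([204.4, 191.3], 0.47)]
rider scene [([258.9, 290.4], 0.52)]
rider top []
wheel scene [([220.5, 241.7], 0.68)]
wheel top []
lane_guide scene [([246.4, 261.8], 0.78)]
lane_guide top [([205.8, 210.7], 0.9)]
small_pot scene [([319.6, 236.4], 0.97), ([235.8, 248.1], 0.38), ([196.2, 212.0], 0.17)]
small_pot top [([246.7, 254.8], 0.74)]
cup_nest scene [([239.2, 202.1], 0.58)]
cup_nest top [([255.3, 153.4], 0.74)]
timer scene [([197.8, 211.2], 0.83)]
timer top [([222.9, 143.8], 0.85)]
0.9 [0.12670553 0.50944611 0.2312946 ] [-3.14154759e+00 -3.20487709e-05  2.89779816e+00]
```

View pics/s0.png

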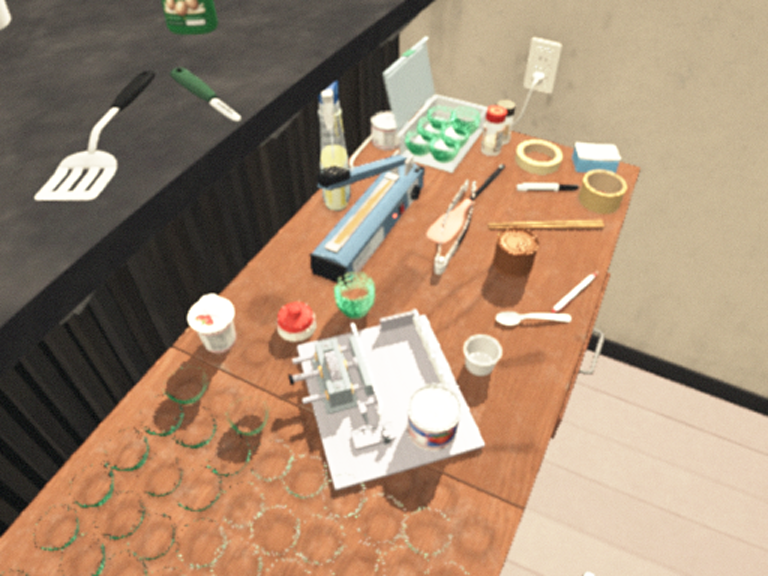

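View pics/t0.png

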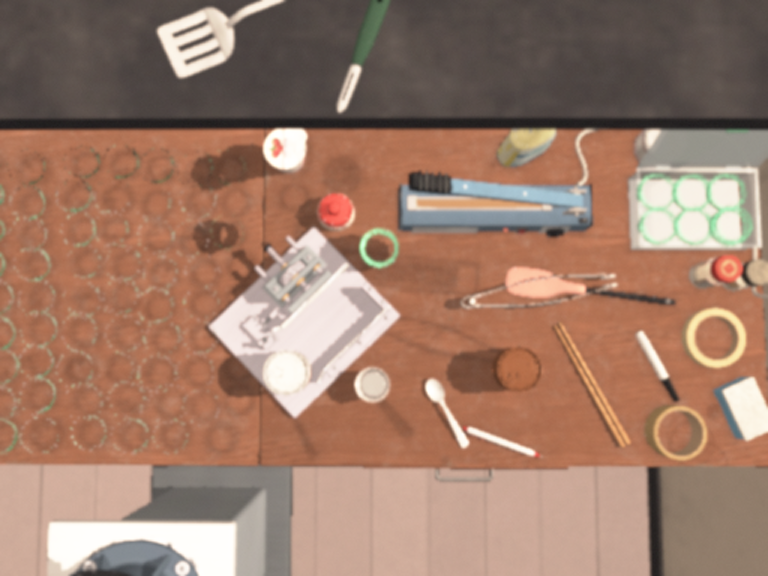

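Run:
```python
import cv2
a=cv2.imread('pics/s0.png')[255:480,255:480]; cv2.imwrite('pics/s0c.png',cv2.resize(a,(600,600),interpolation=cv2.INTER_CUBIC))
a=cv2.imread('pics/t0.png')[200:420,210:430]; cv2.imwrite('pics/t0c.png',cv2.resize(a,(600,600),interpolation=cv2.INTER_CUBIC))
```

```text
(no output)
```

View pics/s0c.png

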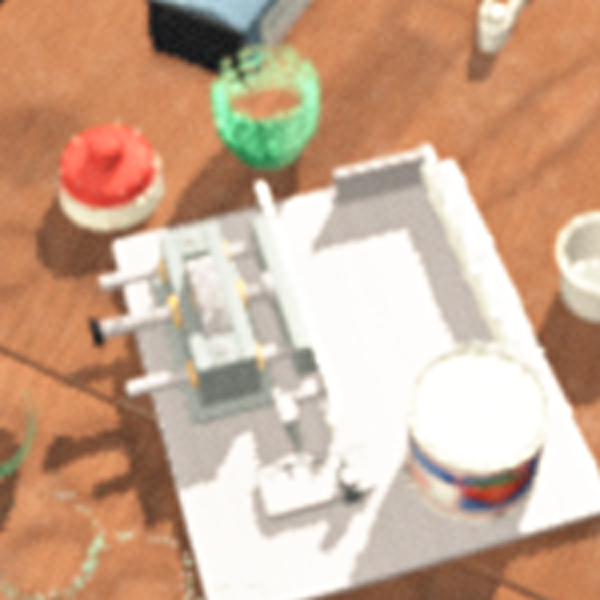

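View pics/t0c.png

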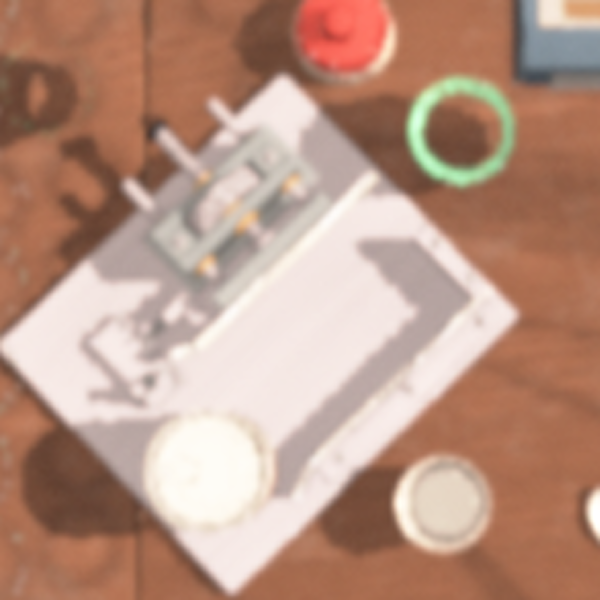

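```bash
cat >> h.py <<'E'
from scipy.optimize import least_squares
C=np.array([[-140,110],[115,110],[115,-110],[-140,-110]])/1000.
def L2W(g,P):
    P=np.atleast_2d(P)/1000.; c,s=np.cos(g[2]),np.sin(g[2])
    return np.c_[g[0]+c*P[:,0]-s*P[:,1],g[1]+s*P[:,0]+c*P[:,1],P[:,2]]
E
python3 - <<'E'
from h import *
obs={'top':[(140,217.7),(209.2,151.2),(267.1,210.3),(196.7,278.8)],'scene':[(222,325),(198.75,230),(283.75,210),(320,293)]}
P=np.c_[C*1000,np.full(4,10)]
for n in obs: print(n,[onz(n,u,.01).round(4).tolist() for u in obs[n]])
def fit(cams):
    f=lambda g:np.concatenate([(proj(n,L2W(g,P))-obs[n]).ravel() for n in cams])
    g0=np.array([.45,-.1,0]); 
    best=None
    for a in np.arange(-3,3.2,.5):
        r=least_squares(f,[.4,0,a]); 
        if best is None or r.cost<best.cost: best=r
    print(cams,best.x.round(4),best.fun.round(1)); return best.x
fit(['top']);fit(['scene']);fit(['top','scene'])
E
```

```text
top [[0.4878, -0.115, 0.01], [0.6646, -0.295, 0.01], [0.5077, -0.4484, 0.01], [0.3298, -0.2659, 0.01]]
scene [[0.4906, -0.1147, 0.01], [0.6633, -0.2984, 0.01], [0.5053, -0.4503, 0.01], [0.3388, -0.2723, 0.01]]
['top'] [ 0.5062 -0.29   -0.799 ] [-0.8  0.2  0.3 -0.2  0.3  0.   0.2  0. ]
['scene'] [ 0.5091 -0.2935 -0.8048] [ 0.1 -0.8 -1.3 -1.2 -1.1 -1.2  2.   2.4]
['top', 'scene'] [ 0.5077 -0.2917 -0.8022] [-0.1 -0.6  1.1 -0.8  0.9 -0.4  0.6 -0.6  0.4  0.3 -1.3 -0.4 -1.1 -0.6
  2.4  3.2]
```

```bash
cat >> h.py <<'E'
def box(x0,x1,y0,y1,z0,z1):
    e=[]
    for z in(z0,z1):
        q=[(x0,y0,z),(x1,y0,z),(x1,y1,z),(x0,y1,z)]
        e+= [(q[i],q[(i+1)%4]) for i in range(4)]
    return e
MODEL=[(box(-140,115,-110,110,10,10)[:4],(255,0,0)),(box(-18,78,51,86,53,53)[:4],(0,0,255)),
 ([((-45,-85,10),(110,-85,10)),((-45,-85,39),(110,-85,39))],(0,160,0)),
 ([((100,-85,10),(100,-5,10)),((100,-85,40),(100,-5,40))],(200,0,200)),
 ([((6.5,61.5,53),(53.5,61.5,53)),((6.5,75.5,53),(53.5,75.5,53))],(0,160,160))]
def overlay(im,name,g,fn,crop,scale,extra=[]):
    c0,r0,c1,r1=crop
    b=cv2.resize(cv2.cvtColor(im,cv2.COLOR_RGB2BGR)[r0:r1,c0:c1],None,fx=scale,fy=scale,interpolation=cv2.INTER_CUBIC)
    for segs,col in MODEL+extra:
        for p,q in segs:
            uv=(proj(name,L2W(g,[p,q]))+.5-[c0,r0])*scale-.5
            cv2.line(b,tuple(int(v) for v in uv[0].round()),tuple(int(v) for v in uv[1].round()),col,1)
    cv2.imwrite('pics/'+fn,b)
E
python3 - <<'E'
from h import *
g=[.5068,-.2905,-.799]
overlay(camera('scene'),'scene',g,'s1.png',(180,190,330,330),4.2)
overlay(camera('top'),'top',g,'t1.png',(135,140,275,285),4.1)
E
```

```text
(no output)
```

View pics/s1.png

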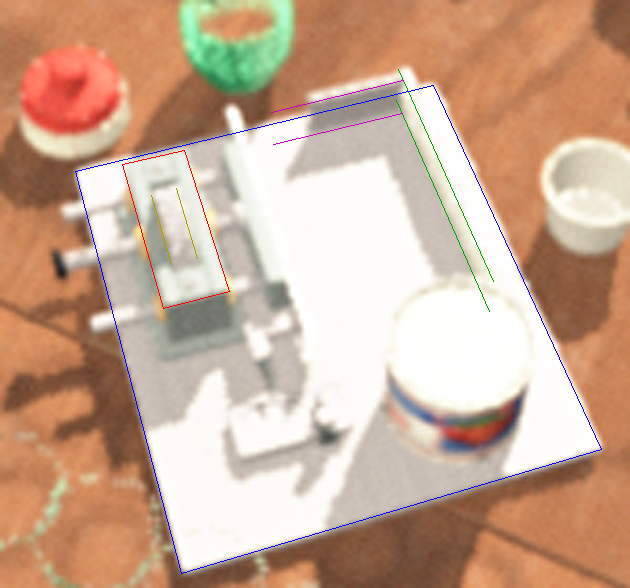

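View pics/t1.png

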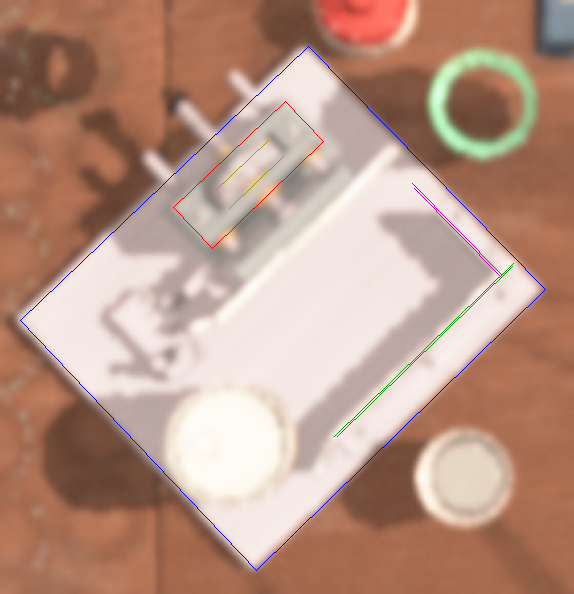

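Run:
```python
from h import *
g=[.5068,-.2905,-.799]
def norm(im): return im
ex=[([((-60,y,24),(-30,y,24)) for y in range(-30,41,10)],(255,0,0))]
im=camera('scene'); overlay(im,'scene',g,'s2.png',(222,255,282,310),10,ex); overlay(im,'scene',[0,0,0],'s2n.png',(222,255,282,310),10)
im=camera('top'); overlay(im,'top',g,'t2.png',(155,195,205,240),12,ex)
overlay(im,'top',[0,0,0],'t2n.png',(155,195,205,240),12,ex)
```

```text
(no output)
```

View pics/s2.png

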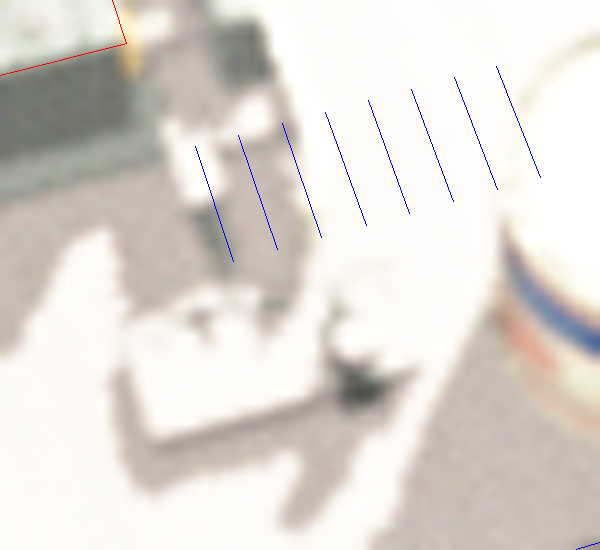

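View pics/s2n.png

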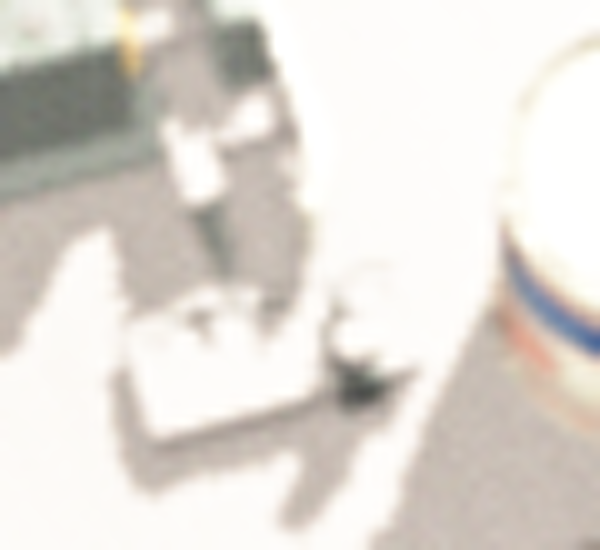

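View pics/t2.png

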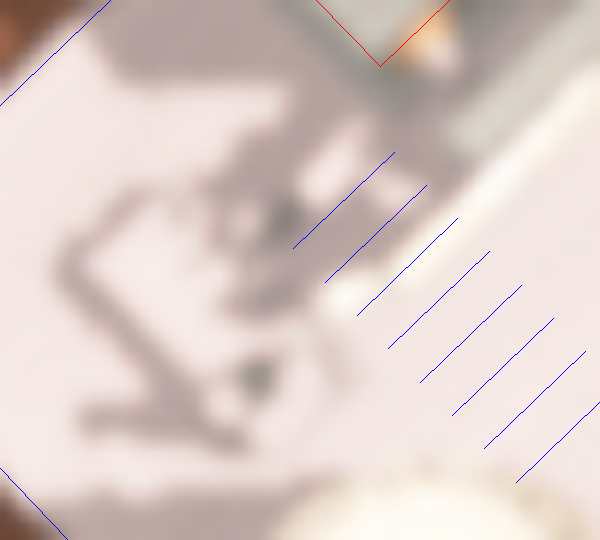

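```bash
cat >> h.py <<'E'
def avg(name,n=8):
    return np.mean([camera(name).astype(float) for _ in range(n)],0)
def enh(im,fn,crop,scale,lo,hi,gam=1.0,marks=[]):
    c0,r0,c1,r1=crop; a=np.clip((im[r0:r1,c0:c1]-lo)/(hi-lo),0,1)**gam*255
    b=cv2.resize(cv2.cvtColor(a.astype(np.uint8),cv2.COLOR_RGB2BGR),None,fx=scale,fy=scale,interpolation=cv2.INTER_CUBIC)
    for uv,col in marks:
        p=(np.array(uv)+.5-[c0,r0])*scale-.5; cv2.circle(b,(int(p[0]),int(p[1])),3,col,1)
    cv2.imwrite('pics/'+fn,b)
E
python3 - <<'E'
from h import *
im=avg('scene'); np.save('sa.npy',im); enh(im,'s3.png',(222,255,282,310),10,120,255,2.5)
im=avg('top'); np.save('ta.npy',im); enh(im,'t3.png',(155,195,205,240),12,60,240,2)
print(read_state()['time'])
E
```

```text
1.9
```

View pics/s3.png

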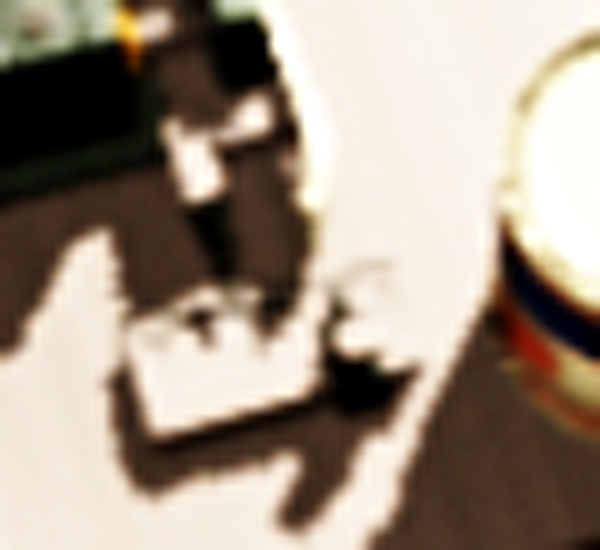

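View pics/t3.png

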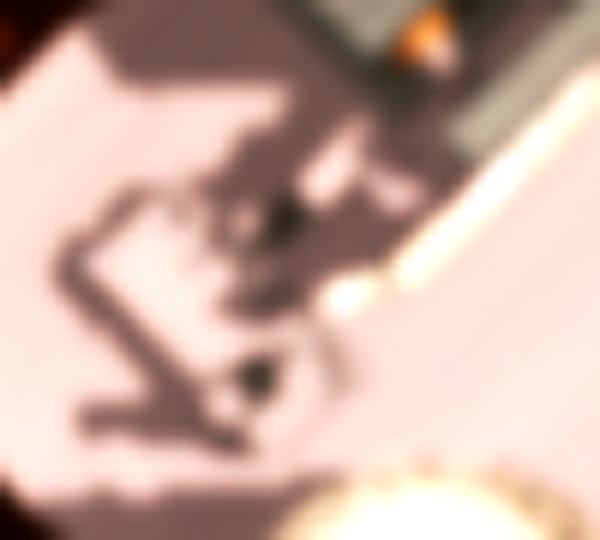

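```bash
cat >> h.py <<'E'
def W2L(g,X):
    X=np.atleast_2d(X); c,s=np.cos(g[2]),np.sin(g[2]); d=X[:,:2]-g[:2]
    return 1000*np.c_[c*d[:,0]+s*d[:,1],-s*d[:,0]+c*d[:,1],X[:,2]]
def pixL(name,g,uv,z): return W2L(g,onz(name,uv,z/1000.))[0].round(1)
E
python3 - <<'E'
from h import *
g=np.array([.5068,-.2905,-.799])
zs=lambda u,v,s,c:((u+.5)/s-.5+c[0],(v+.5)/s-.5+c[1])
for n,u,v in [('ptip',225,278),('pbase',205,208),('blockTL',130,345),('blockBL',155,440),('blockBR',320,390),('dark',365,385),('brighttop',348,335),('spot205',205,320),('spot270',270,305),('arc',375,275),('darkend',400,375)]:
    uv=zs(u,v,10,(222,255)); print(n,np.round(uv,1),[pixL('scene',g,uv,z) for z in(10,24,28,33)])
print()
for n,u,v in [('pcone',285,215),('pbase',310,190),('blob',255,378),('blob2',255,300),('brightend',345,295),('bar up-left',70,260),('shadow',160,370),('arc',340,365),('white',240,225),('shade low',235,440)]:
    uv=zs(u,v,12,(155,195)); print(n,np.round(uv,1),[pixL('top',g,uv,z) for z in(10,24,28,33)])
E
```

```text
ptip [244.  282.4] [array([-55.9,  40.9,  10. ]), array([-63.5,  42.7,  24. ]), array([-65.7,  43.2,  28. ]), array([-68.5,  43.9,  33. ])]
pbase [242.  275.4] [array([-37.6,  40.3,  10. ]), array([-45.7,  42.1,  24. ]), array([-48. ,  42.6,  28. ]), array([-50.8,  43.3,  33. ])]
blockTL [234.6 289. ] [array([-65.6,  65.1,  10. ]), array([-73.1,  66.4,  24. ]), array([-75.2,  66.8,  28. ]), array([-77.9,  67.3,  33. ])]
blockBL [237.  298.6] [array([-89. ,  65.9,  10. ]), array([-96.1,  67.3,  24. ]), array([-98.1,  67.7,  28. ]), array([-100.6,   68.1,   33. ])]
blockBR [253.6 293.6] [array([-88.1,  29. ,  10. ]), array([-95.2,  31. ,  24. ]), array([-97.2,  31.6,  28. ]), array([-99.7,  32.4,  33. ])]
dark [258. 293.] [array([-89.8,  19.4,  10. ]), array([-96.9,  21.7,  24. ]), array([-98.9,  22.3,  28. ]), array([-101.4,   23.1,   33. ])]
brighttop [256.4 288. ] [array([-77.2,  19.3,  10. ]), array([-84.5,  21.6,  24. ]), array([-86.6,  22.2,  28. ]), array([-89.2,  23. ,  33. ])]
spot205 [242.  286.6] [array([-64.5,  47.9,  10. ]), array([-72. ,  49.6,  24. ]), array([-74.2,  50.
[... 1193 characters left out ...]
.4 216.2] [array([-97.9,  74.3,  10. ]), array([-96.4,  71.9,  24. ]), array([-96. ,  71.2,  28. ]), array([-95.5,  70.3,  33. ])]
shadow [167.9 225.4] [array([-100.2,   43.1,   10. ]), array([-98.7,  41. ,  24. ]), array([-98.3,  40.4,  28. ]), array([-97.7,  39.6,  33. ])]
arc [182.9 225. ] [array([-71.2,  16.5,  10. ]), array([-70. ,  14.7,  24. ]), array([-69.7,  14.1,  28. ]), array([-69.3,  13.5,  33. ])]
white [174.5 213.3] [array([-65.9,  54. ,  10. ]), array([-64.8,  51.7,  24. ]), array([-64.5,  51.1,  28. ]), array([-64.1,  50.3,  33. ])]
shade low [174.1 231.2] [array([-98.8,  20.6,  10. ]), array([-97.4,  18.7,  24. ]), array([-96.9,  18.2,  28. ]), array([-96.4,  17.5,  33. ])]
```

Run:
```python
from h import *
import numpy as np
g=[.5068,-.2905,-.799]
ym=22
ex=[([((-44,43,28),(-66,43,28))],(0,0,255)),([((-77,ym-3,24),(-67,ym,24)),((-77,ym+3,24),(-67,ym,24))],(255,0,0)),(box(-97,-77,ym-5,ym+5,33,33)[:4],(0,160,0))]
im=np.clip((np.load('sa.npy')-150)/105,0,1)**3*255
overlay(im.astype(np.uint8),'scene',g,'s4.png',(237,265,272,300),16,ex)
im=np.clip((np.load('ta.npy')-60)/180,0,1)**2*255
g2=[.505,-.292,-.799]
overlay(im.astype(np.uint8),'top',g2,'t4.png',(160,200,195,235),16,ex)
```

```text
(no output)
```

View pics/s4.png

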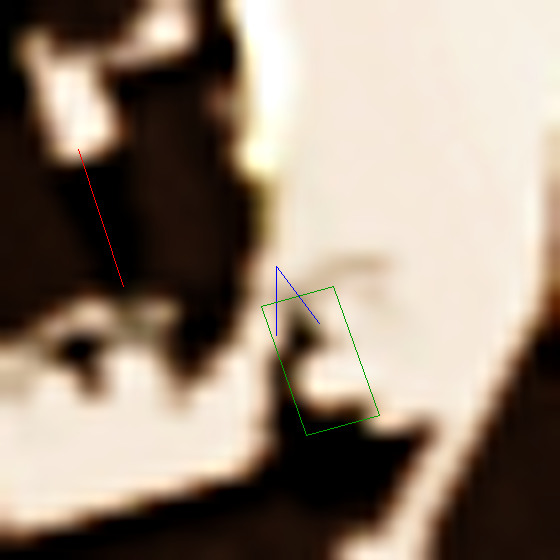

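View pics/t4.png

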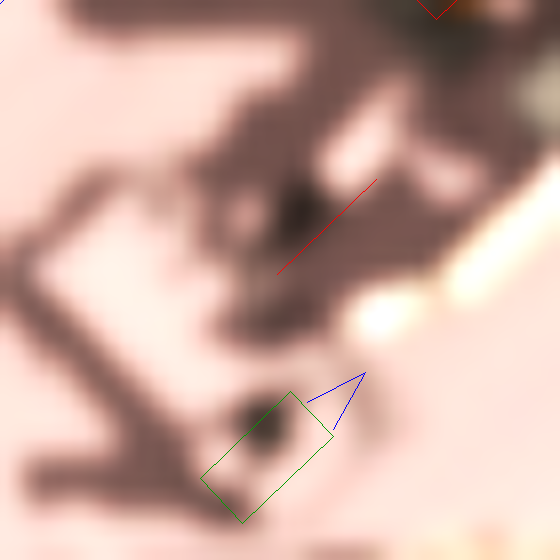

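Run:
```python
from h import *
b=None
for n,c in (('scene',(222,255,282,310)),('top',(155,195,205,240))):
    im=camera(n); m={}
    for t,w in (('rail',2),('rider',0),('wheel',1),('pointer_tip',1),('mark_tip',1)):
        r=nets.masks_of(n,t)
        print(n,t,[(np.round(x['xy'],1).tolist(),round(x['score'],2),int(x['mask'].sum())) for x in r])
        if r: m[t]=r[0]['mask']
    np.savez('m_%s.npz'%n,**m)
    b=cv2.resize(cv2.cvtColor(im,cv2.COLOR_RGB2BGR)[c[1]:c[3],c[0]:c[2]],None,fx=10,fy=10,interpolation=cv2.INTER_CUBIC)
    for t,col in(('rail',(0,0,255)),('rider',(0,160,0))):
        if t in m:
            k=cv2.resize(m[t].astype(np.uint8)[c[1]:c[3],c[0]:c[2]],None,fx=10,fy=10,interpolation=cv2.INTER_NEAREST)
            cs,_=cv2.findContours(k,cv2.RETR_EXTERNAL,cv2.CHAIN_APPROX_NONE); cv2.drawContours(b,cs,-1,col,2)
    cv2.imwrite('pics/mk_%s.png'%n,b)
```

```text
scene rail [([238.4, 250.2], 0.71, 589), ([196.5, 211.6], 0.46, 514), ([247.0, 261.0], 0.44, 8247)]
scene rider [([258.7, 291.6], 0.47, 52)]
scene wheel []
scene pointer_tip [([239.8, 250.4], 0.77, 777)]
scene mark_tip [([194.3, 212.1], 0.5, 531)]
top rail [([202.3, 193.2], 0.74, 403), ([225.4, 144.2], 0.34, 474)]
top rider []
top wheel [([192.8, 180.6], 0.5, 84)]
top pointer_tip [([204.1, 194.9], 0.96, 657), ([223.3, 140.8], 0.55, 438)]
top mark_tip []
```

View pics/mk_scene.png

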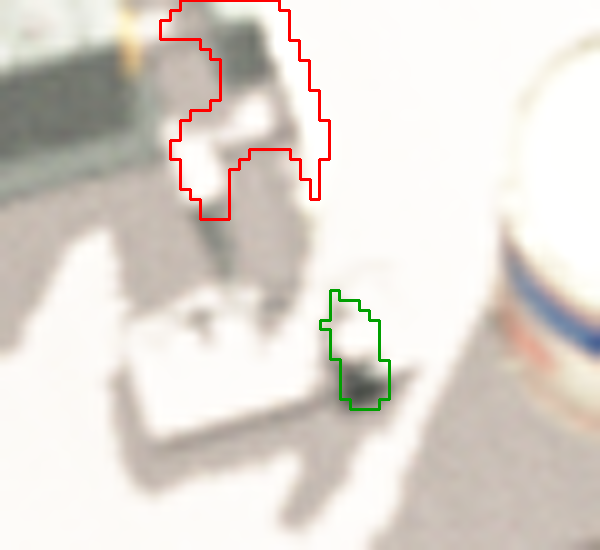

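View pics/mk_top.png

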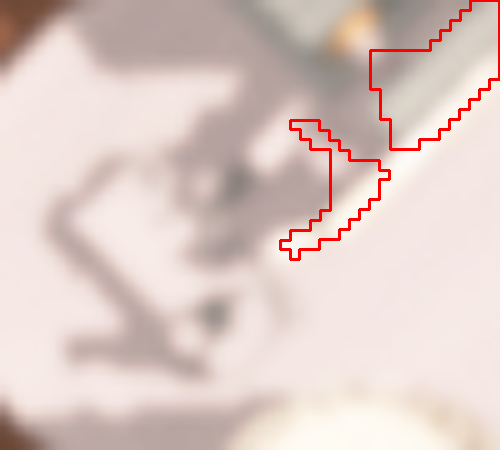

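```bash
cat >> h.py <<'E'
G=np.array([.506,-.2912,-.799])
def st():
    s=read_state(); return round(s['time'],2),W2L(G,s['tcp_pos'])[0].round(2),np.round(s['ft_force'],2)
E
python3 - <<'E'
from h import *
for yaw in (-.799,-.799+np.pi):
    for P in ([30,68.5,150],[30,68.5,68],[-150,-46,120],[-150,-46,30],[20,-45,30]):
        q=robot.solve_ik(L2W(G,P)[0].tolist(),[np.pi,0,yaw]); print(yaw,P,None if q is None else np.round(q,2))
E
```

```text
-0.799 [30, 68.5, 150] [-0.43  0.46  0.11  1.22  0.   -2.77]
-0.799 [30, 68.5, 68] [-0.43  0.51 -0.02  1.04  0.   -2.77]
-0.799 [-150, -46, 120] [-0.53  0.14 -0.44  0.99  0.   -2.87]
-0.799 [-150, -46, 30] [-0.53  0.25 -0.58  0.74  0.   -2.87]
-0.799 [20, -45, 30] [-0.6   0.48 -0.18  0.9   0.   -2.95]
2.342592653589793 [30, 68.5, 150] [-0.43  0.46  0.11  1.22  0.    0.37]
2.342592653589793 [30, 68.5, 68] [-0.43  0.51 -0.02  1.04  0.    0.37]
2.342592653589793 [-150, -46, 120] [-0.53  0.14 -0.44  0.99  0.    0.27]
2.342592653589793 [-150, -46, 30] [-0.53  0.25 -0.58  0.74  0.    0.27]
2.342592653589793 [20, -45, 30] [-0.6   0.48 -0.18  0.9   0.    0.19]
```

Run:
```python
from h import *
fingers.move_gripper(0.0,20)
robot.goto(L2W(G,[30,68.5,180])[0].tolist(),[np.pi,0,2.3426])
robot.servo_line(L2W(G,[30,68.5,85])[0].tolist(),v=.1)
print(st(), read_state()['opening'])
snap('scene','s5.png',(180,170,330,320),4); snap('top','t5.png',(135,120,275,285),3.6)
```

```text
(7.51, array([30.42, 68.68, 85.68]), array([ 0.28, -0.51, -0.94])) 0.00044388079043944763
```

View pics/s5.png

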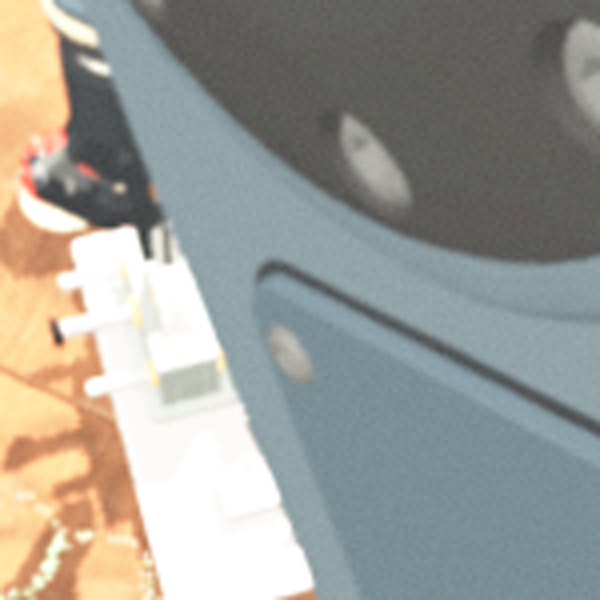

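View pics/t5.png

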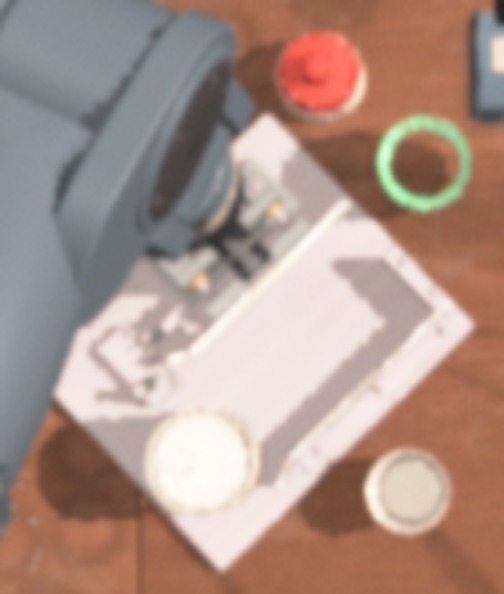

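Run:
```python
from h import *
print(robot.servo_line(L2W(G,[30,68.5,63])[0].tolist(),v=.02,threshold=4), st())
robot.hold(.1); print(st())
```

```text
True (8.43, array([30.07, 68.48, 67.73]), array([-0.67,  0.44,  5.58]))
(8.53, array([30.05, 68.5 , 67.67]), array([-0.88,  0.32,  6.28]))
```

Run:
```python
from h import *
for x in (34,38,42,46):
    dx=max(0,x-30-11); z=67.5-26+np.sqrt(676-dx*dx)
    robot.servo_line(L2W(G,[x,68.5,z])[0].tolist(),v=.03); print(st())
im=snap('top','t6.png',(155,195,205,240),12)
```

```text
(8.83, array([34.44, 68.6 , 67.76]), array([-0.34,  0.06,  4.05]))
(9.12, array([38.36, 68.6 , 67.65]), array([-0.27,  1.54,  5.49]))
(9.4, array([42.23, 68.52, 67.3 ]), array([ 0.38, -0.09,  3.39]))
(9.68, array([46.07, 68.36, 66.58]), array([ 0.84, -0.55, -0.37]))
```

View pics/t6.png

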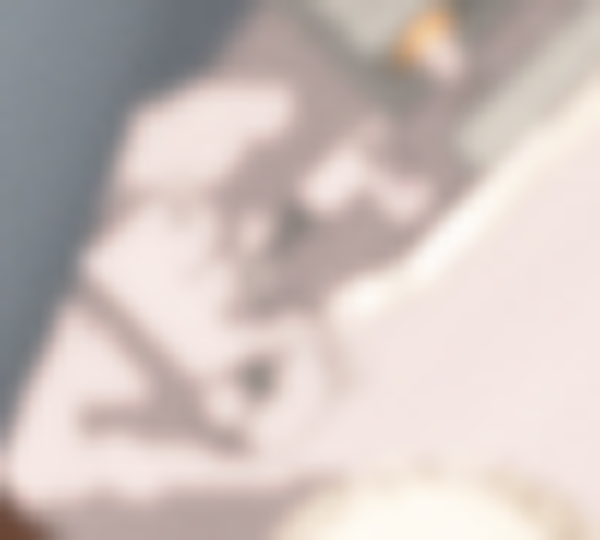

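```bash
cat >> h.py <<'E'
def mv(x,z,v): robot.servo_line(L2W(G,[x,68.5,z])[0].tolist(),v=v)
def stroke(x0,x1,zt=66.9,fl=9,v=.03,step=5):
    zz=lambda x: zt-26+np.sqrt(676-max(0,abs(x-30)-fl)**2)
    s=W2L(G,read_state()['tcp_pos'])[0]
    mv(s[0],76,.08); mv(x0,76,.1); mv(x0,zz(x0),.03); print(st())
    n=max(1,int(np.ceil(abs(x1-x0)/step)))
    for x in np.linspace(x0,x1,n+1)[1:]:
        mv(x,zz(x),v); print(st())
E
python3 - <<'E'
from h import *
stroke(14,46)
mv(46,76,.08)
im=snap('top','t7.png',(155,195,205,240),12)
E
```

```text
(10.94, array([14.22, 68.55, 66.19]), array([-1.16,  1.21,  7.88]))
(11.25, array([18.99, 68.57, 67.26]), array([-2.15,  1.45, 10.27]))
(11.55, array([24.18, 68.61, 67.61]), array([-0.79, -0.19,  9.22]))
(11.85, array([28.86, 68.62, 67.63]), array([-0.03,  0.15,  9.16]))
(12.15, array([33.43, 68.64, 67.64]), array([-0.08, -0.84,  9.57]))
(12.45, array([37.97, 68.63, 67.54]), array([-0.57,  0.34,  8.23]))
(12.75, array([42.36, 68.6 , 67.03]), array([ 0.09, -1.22,  5.19]))
(13.06, array([46.54, 68.56, 65.81]), array([ 0.72, -0.39,  2.41]))
```

View pics/t7.png

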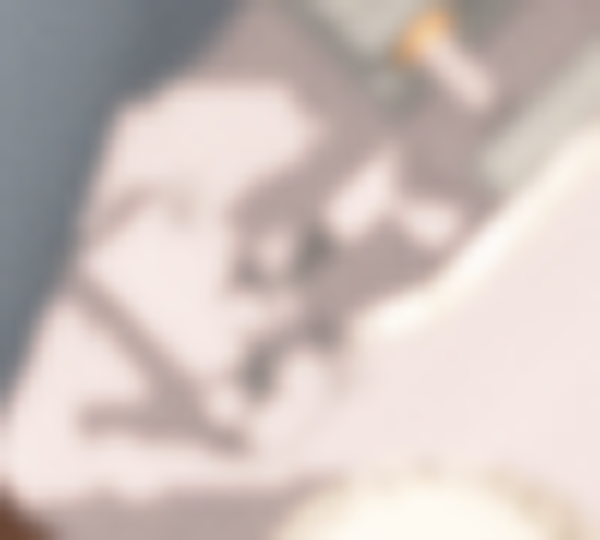

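```bash
cat >> h.py <<'E'
def railshift(im,ref,name='top',pts=((-46,45,28),)):
    # 1-D search: displacement d (mm, -y) for patch around the pointer block / rail end, warped along lane y
    a=cv2.GaussianBlur(ref.astype(np.float32).mean(2),(0,0),.5); b=cv2.GaussianBlur(im.astype(np.float32).mean(2),(0,0),.5)
    xs,ys=np.meshgrid(np.arange(-50,-26,1.),np.arange(38,54,1.)); P=np.c_[xs.ravel(),ys.ravel(),np.full(xs.size,30.)]
    def samp(A,P): 
        uv=proj(name,L2W(G,P)).astype(np.float32); return cv2.remap(A,uv[:,0].reshape(-1,1),uv[:,1].reshape(-1,1),cv2.INTER_CUBIC).ravel()
    t=samp(a,P); ds=np.arange(-3,30,.25); c=[np.corrcoef(t,samp(b,P-[0,d,0]))[0,1] for d in ds]
    i=int(np.argmax(c)); return ds[i],round(c[i],3)
E
python3 - <<'E'
from h import *
im=avg('top',4); np.save('tb.npy',im); print(railshift(im,np.load('ta.npy')),st())
E
```

```text
(np.float64(9.25), np.float64(0.993)) (13.58, array([45.78, 68.4 , 75.67]), array([0.48, 0.41, 0.22]))
```

Run:
```python
from h import *
stroke(14,46); mv(46,76,.08)
im=avg('top',3); print(railshift(im,np.load('ta.npy')),st())
enh(im,'t8.png',(155,195,205,240),12,60,240,2)
```

```text
(14.78, array([14.54, 68.63, 66.45]), array([-0.93,  1.61,  8.52]))
(15.09, array([19.16, 68.6 , 67.36]), array([-0.87,  1.67,  9.11]))
(15.39, array([24.22, 68.62, 67.61]), array([-1.03,  0.18, 10.88]))
(15.69, array([28.87, 68.63, 67.62]), array([-0.28, -0.67,  9.24]))
(15.99, array([33.42, 68.62, 67.62]), array([-0.99, -0.02,  9.62]))
(16.29, array([38.02, 68.64, 67.52]), array([-0.57, -0.24,  8.64]))
(16.59, array([42.25, 68.61, 66.92]), array([ 0.64, -0.89,  4.95]))
(16.9, array([46.33, 68.51, 65.66]), array([ 1.11, -0.24,  2.31]))
(np.float64(16.5), np.float64(0.984)) (17.32, array([45.74, 68.41, 75.7 ]), array([ 0.74,  1.  , -0.49]))
```

View pics/t8.png

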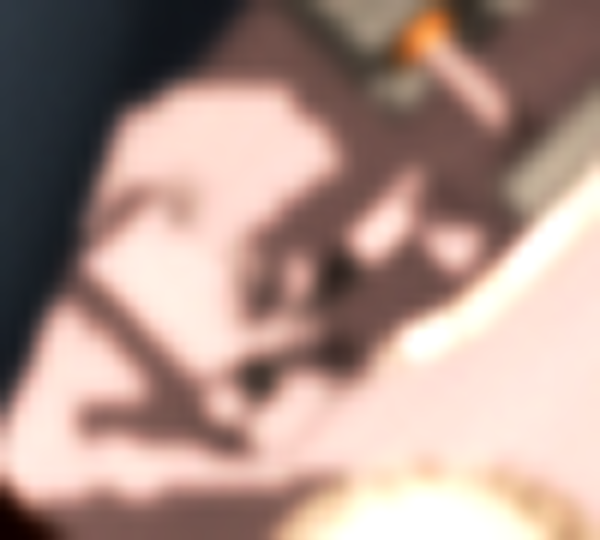

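Run:
```python
from h import *
mv(46,150,.2)
q=list(read_state()['qpos']); q[0]+=1.0; robot.set_joints(q)
im=avg('scene',4); np.save('sb.npy',im); tm=avg('top',4); np.save('tc.npy',tm)
print(railshift(tm,np.load('ta.npy')),railshift(im,np.load('sa.npy'),'scene'),st())
enh(im,'s9.png',(237,262,272,300),16,110,255,2.2); enh(im,'s9b.png',(180,190,330,330),4.2,0,255,1)
enh(tm,'t9.png',(160,200,195,235),16,60,240,2)
```

```text
(np.float64(16.5), np.float64(0.985)) (np.float64(-0.5), np.float64(0.56)) (20.47, array([-424.96,  474.97,  150.26]), array([ 0.39, -0.22, -0.18]))
```

View pics/s9.png

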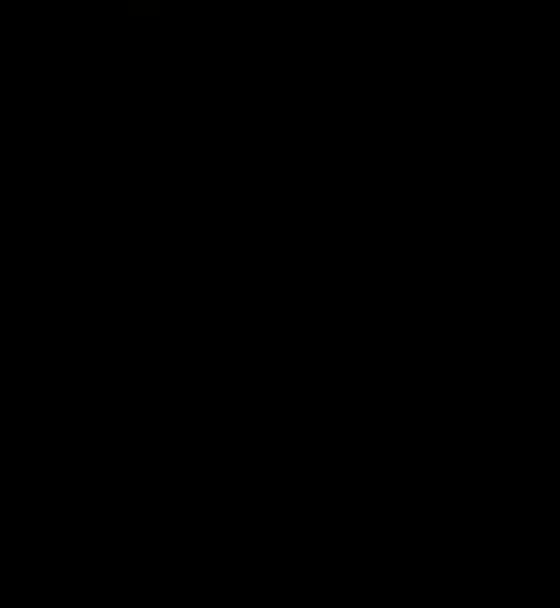

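View pics/s9b.png

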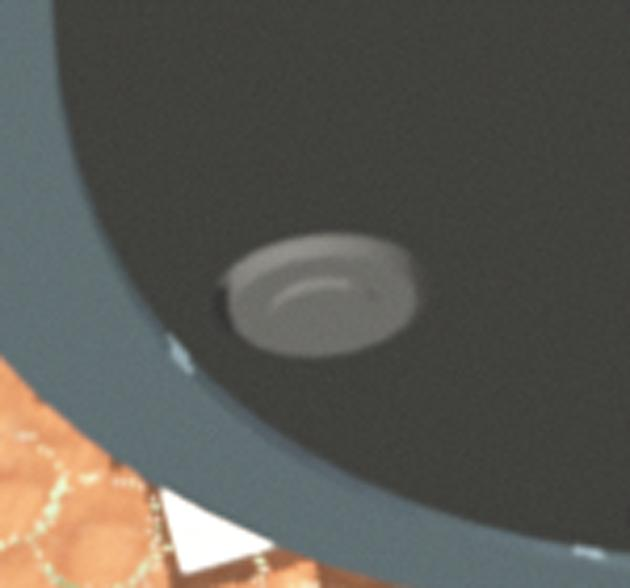

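View pics/t9.png

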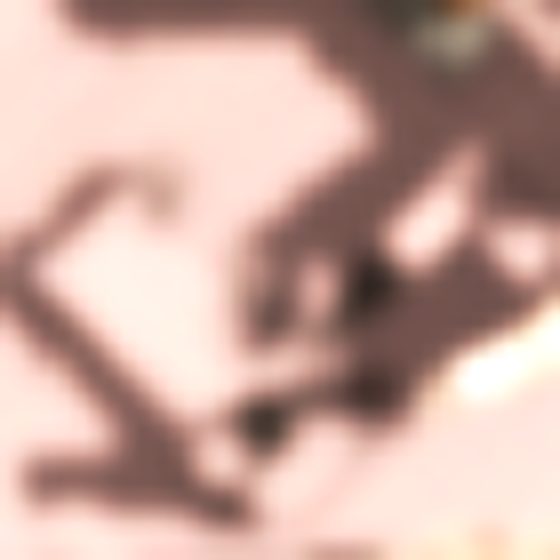

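Run:
```python
from h import *
q=list(read_state()['qpos']); q[0]=1.327; robot.set_joints(q)
im=avg('scene',4); np.save('sb.npy',im); tm=avg('top',2); np.save('tc.npy',tm)
print(railshift(tm,np.load('ta.npy')),railshift(im,np.load('sa.npy'),'scene'),st())
enh(im,'s9.png',(237,262,272,300),16,150,255,2.5); enh(im,'s9b.png',(220,245,290,310),8.5,0,255,1)
```

```text
(np.float64(16.5), np.float64(0.985)) (np.float64(16.25), np.float64(0.935)) (22.53, array([-903.15,  392.38,  150.28]), array([0.22, 0.68, 1.41]))
```

View pics/s9.png

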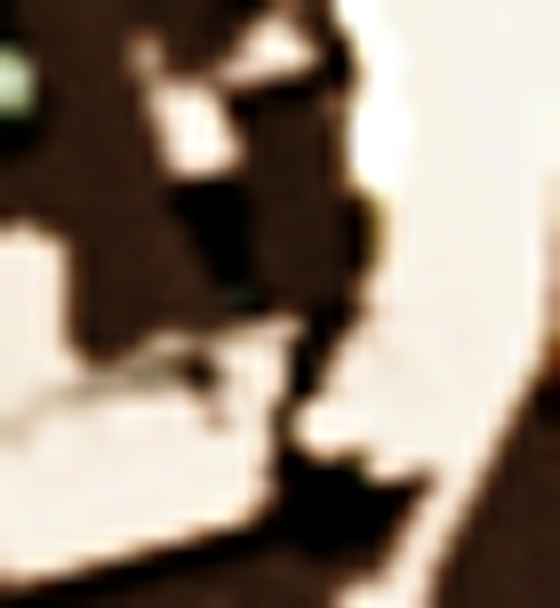

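View pics/s9b.png

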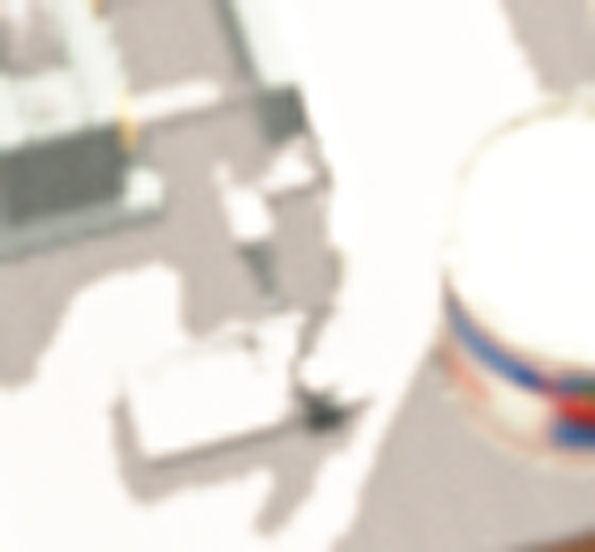

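Run:
```python
from h import *
for f in('sa.npy','sb.npy'):
    a=np.load(f).mean(2); print(f,'cols 240..266'); 
    for r in range(276,298): print(r,' '.join('%3d'%v for v in a[r,240:267]))
for f in('ta.npy','tc.npy'):
    a=np.load(f).mean(2); print(f,'cols 166..190'); 
    for r in range(208,236): print(r,' '.join('%3d'%v for v in a[r,166:191]))
```

```text
sa.npy cols 240..266
276 176 152 139 147 164 185 191 191 192 189 185 188 211 235 246 250 251 251 252 251 251 251 251 252 251 252 252
277 182 158 133 143 166 183 192 192 192 191 185 183 193 225 245 250 251 251 251 251 251 251 252 251 251 251 252
278 187 172 145 140 158 175 188 192 191 190 186 182 192 227 247 251 251 251 251 252 252 251 251 251 251 251 252
279 189 183 160 139 150 168 186 191 192 191 188 182 190 227 247 251 251 251 251 252 252 251 252 251 252 251 252
280 189 187 173 153 152 170 185 191 192 190 188 183 197 234 248 251 251 250 250 250 250 251 251 251 251 251 251
281 188 189 183 163 150 169 186 191 192 192 188 187 216 244 250 251 249 246 244 243 244 248 251 251 251 251 251
282 188 188 187 171 162 179 187 188 187 188 184 186 224 246 248 247 245 245 247 248 248 250 251 251 251 251 251
283 190 200 212 206 195 203 207 201 184 179 176 182 222 244 242 239 243 247 250 248 247 250 251 251 251 251 251
284 213 230 244 240 221 223 234 230 196 177 179 199 236 249 242 227 240 250 251 250 249 249 250 251 251 251 251
285 237 233 235 236 230 224 227 215 176 162 171 211 245 251 242 207 223
[... 9035 characters left out ...]
 200 218 218 209 213 226 232 233 231 228 227 231 233 234 234 235 234 234 235
230 179 175 174 174 170 170 179 192 197 206 223 232 234 232 230 229 231 234 235 235 235 234 234 235 236
231 200 193 191 190 187 182 174 170 173 195 220 230 231 229 229 231 234 235 235 235 235 234 235 235 235
232 225 220 218 217 216 209 197 185 182 194 214 226 228 228 230 233 234 235 234 235 235 236 236 234 233
233 235 233 232 231 230 227 221 215 212 214 221 227 227 227 228 228 229 229 232 234 235 236 235 231 228
234 236 234 231 228 228 227 225 223 222 222 223 225 223 216 210 211 211 216 228 232 232 232 234 232 228
235 229 227 218 210 209 208 208 206 206 206 206 207 203 194 190 197 203 213 228 234 233 233 237 239 238
```

Run:
```python
from h import *
g=np.array([.5068,-.2905,-.799])
for n,uv,z in [('ptip0',(244.3,282.2),28),('pcone0',(243.2,279),28),('pcone0',(242.2,277),28),('mtip',(254.8,282.8),24),('mbase',(255.8,286.3),24),('ridertop edge',(257.2,290.5),33),('riderfront',(257.3,293.5),25),('pnow',(250.2,276.5),28),('pnow',(251,279),28)]:
    print(n,pixL('scene',g,uv,z))
for n,uv,z in [('p0',(178.2,213),28),('p0b',(178,214.5),28),('pnow',(182.6,217.7),28),('screw',(175.9,226),34),('m dark',(182.6,223.8),24),('m dark z10',(182.6,223.8),10)]:
    print(n,pixL('top',np.array([.505,-.292,-.799]),uv,z))
```

```text
ptip0 [-65.6  42.6  28. ]
pcone0 [-57.4  42.7  28. ]
pcone0 [-52.   43.4  28. ]
mtip [-71.5  21.   24. ]
mbase [-80.2  21.5  24. ]
ridertop edge [-95.2  23.   33. ]
riderfront [-97.9  23.6  25. ]
pnow [-55.9  26.6  28. ]
pnow [-62.3  26.7  28. ]
p0 [-57.   47.4  28. ]
p0b [-60.   44.9  28. ]
pnow [-57.1  30.6  28. ]
screw [-83.7  26.2  34. ]
m dark [-68.3  19.7  24. ]
m dark z10 [-69.4  21.5  10. ]
```

Run:
```python
from h import *
robot.goto(L2W(G,[19,68.5,110])[0].tolist(),[np.pi,0,2.3426])
mv(19,77,.1)
stroke(19,39.5); mv(39.5,76,.08)
im=avg('top',4); print(railshift(im,np.load('ta.npy')),st())
np.save('td.npy',im); enh(im,'t10.png',(160,200,195,235),16,60,240,2)
```

```text
(27.38, array([19.21, 68.56, 67.37]), array([-0.75,  0.86,  8.13]))
(27.67, array([23.76, 68.61, 67.64]), array([-0.9 ,  0.19,  8.23]))
(27.95, array([27.96, 68.63, 67.65]), array([-0.85, -1.31,  8.24]))
(28.23, array([32.03, 68.63, 67.64]), array([-0.39, -0.92,  8.42]))
(28.52, array([36.1 , 68.64, 67.59]), array([-1.  , -0.02,  8.63]))
(28.8, array([40.1 , 68.61, 67.26]), array([-0.3 , -1.53,  5.93]))
(np.float64(21.25), np.float64(0.935)) (29.27, array([39.27, 68.43, 75.61]), array([ 0.49, -0.78,  1.02]))
```

View pics/t10.png

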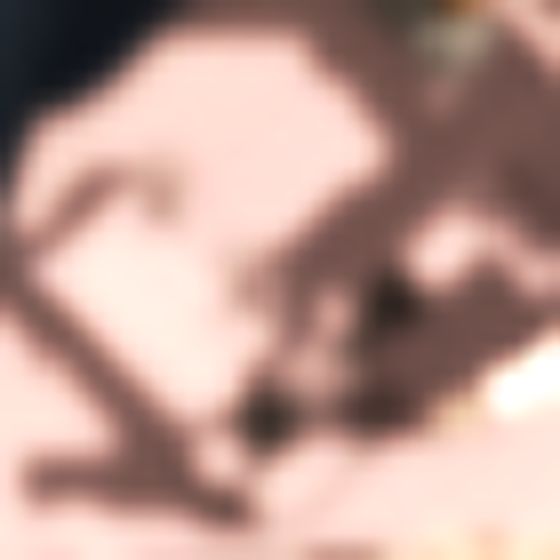

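Run:
```python
from h import *
mv(39.5,150,.2)
q=list(read_state()['qpos']); q[0]=1.3; robot.set_joints(q)
im=avg('scene',4); np.save('sd.npy',im); tm=avg('top',2)
print(railshift(tm,np.load('ta.npy')),railshift(im,np.load('sa.npy'),'scene'),st())
enh(im,'s11.png',(237,262,272,300),16,130,255,2.2)
enh(tm,'t11.png',(135,140,275,285),4.1,0,255)
a=im.mean(2)
for r in range(272,294): print(r,' '.join('%3d'%v for v in a[r,244:263]))
r=nets.masks_of('scene','food_tin'); print([(x['xy'],x['score']) for x in r])
```

```text
(np.float64(21.25), np.float64(0.936)) (np.float64(21.25), np.float64(0.96)) (33.51, array([-885.45,  395.97,  150.3 ]), array([ 0.15, -0.33,  0.1 ]))
272 194 196 196 194 194 202 218 224 224 205 187 189 190 193 192 195 220 250 255
273 194 194 197 194 194 189 175 157 162 167 174 185 191 192 193 192 196 219 246
274 191 194 197 196 193 189 168 144 150 162 172 186 193 191 193 191 191 194 222
275 189 194 196 196 194 189 172 146 143 161 173 186 191 193 194 193 193 192 221
276 192 192 196 195 195 193 185 166 155 159 172 184 191 193 193 192 188 191 222
277 192 192 193 197 196 194 193 185 166 155 172 188 189 192 192 191 183 189 228
278 191 192 194 196 197 195 192 186 177 157 169 186 191 191 192 192 187 206 241
279 190 191 192 196 196 195 192 190 184 171 161 180 190 191 192 192 200 234 251
280 196 192 192 192 197 194 194 201 201 182 168 184 193 188 183 181 197 240 252
281 203 193 192 192 194 196 211 235 237 214 207 216 211 183 171 165 186 237 252
282 199 188 191 196 200 208 230 246 247 240 242 243 230 188 177 181 203 242 252
283 212 202 211 223 230 229 221 228 237 242 243 240 229 195 186 195 2
[... 158 characters left out ...]
 249 251 252
286 237 238 238 242 247 251 245 215 205 234 233 195 203 226 232 244 251 252 252
287 250 251 251 251 252 253 252 242 210 196 197 217 245 252 252 252 252 252 252
288 252 252 251 251 252 252 252 248 231 202 190 231 251 253 253 253 253 252 252
289 252 252 251 252 252 252 252 252 251 240 204 224 249 252 250 249 250 252 252
290 252 252 252 252 252 252 252 252 252 243 196 179 219 230 221 225 244 251 251
291 252 252 252 252 252 252 252 252 249 233 188 149 147 158 165 206 242 247 239
292 252 252 252 252 252 252 252 252 251 237 201 162 121 109 136 171 194 197 192
293 252 252 252 252 252 252 253 252 245 220 188 159 116  92  93 109 135 165 201
[([288.7, 276.7], 0.78), ([340.2, 167.3], 0.6)]
```

View pics/s11.png

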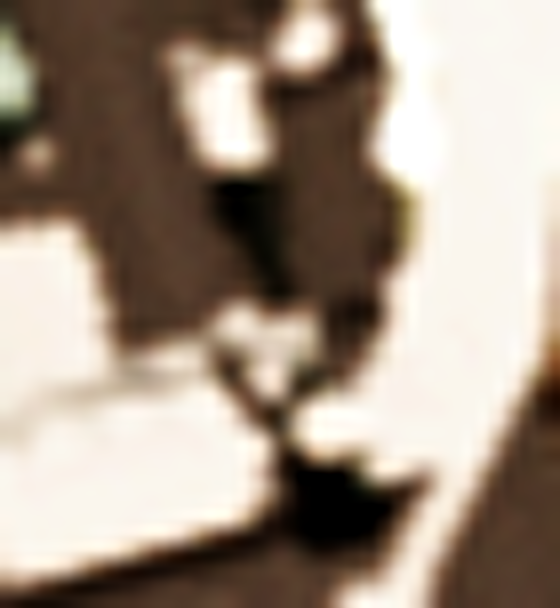

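View pics/t11.png

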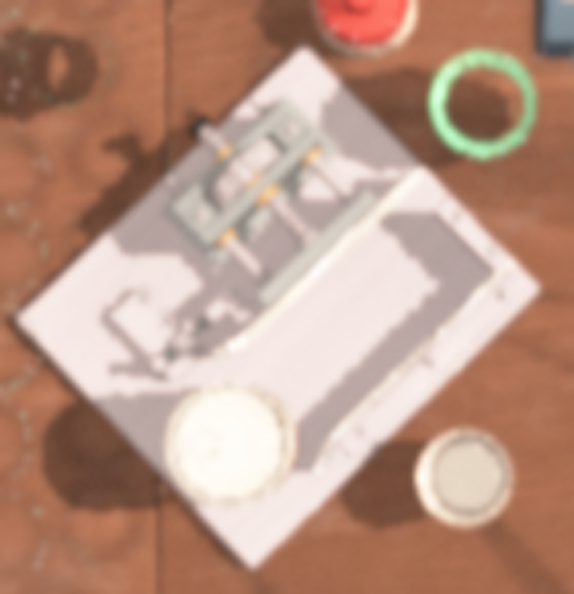

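Run:
```python
from h import *
print('tin top-centre lane', pixL('top',np.array([.505,-.292,-.799]),(191.1,248.3),68), W2L(G,onz('scene',(288,265),.068)))
robot.goto(L2W(G,[-160,-45,140])[0].tolist(),[np.pi,0,2.3426])
fingers.move_gripper(.03)
robot.servo_line(L2W(G,[-160,-45,22])[0].tolist(),v=.12,threshold=8)
print(st(),read_state()['opening'])
im=snap('top','t12.png',(125,140,275,290),4)
```

```text
tin top-centre lane [-91.3 -45.1  68. ] [[-75.72733613 -49.2756354   68.        ]]
(38.08, array([-159.62,  -44.89,   22.43]), array([-0.84,  0.36,  0.53])) 0.03030401092368997
```

View pics/t12.png

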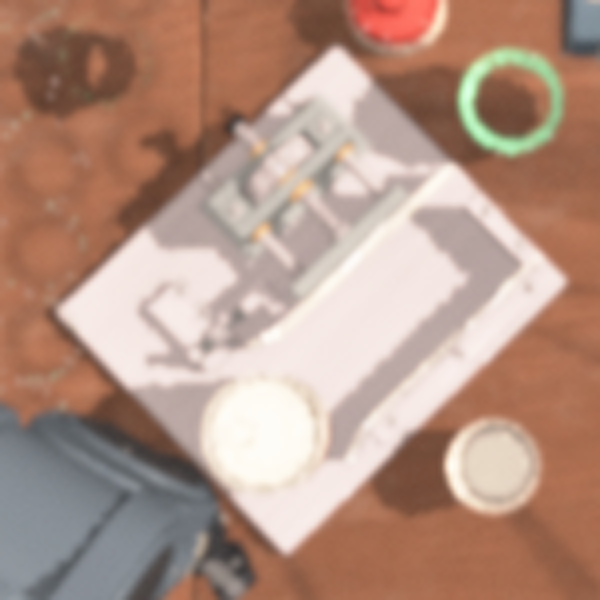

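Run:
```python
from h import *
W=lambda x:L2W(G,[x,-45,22])[0].tolist()
r=robot.servo_line(W(-110),v=.05,threshold=10); print(r,st())
if not r:
    r=robot.servo_line(W(-40),v=.05,threshold=10); print(r,st())
im=snap('top','t13.png',(125,140,275,290),4)
```

```text
False (39.27, array([-110.05,  -45.  ,   22.  ]), array([-0.61,  0.42,  0.64]))
False (40.83, array([-40.04, -44.99,  22.06]), array([-0.17,  0.22,  0.17]))
```

View pics/t13.png

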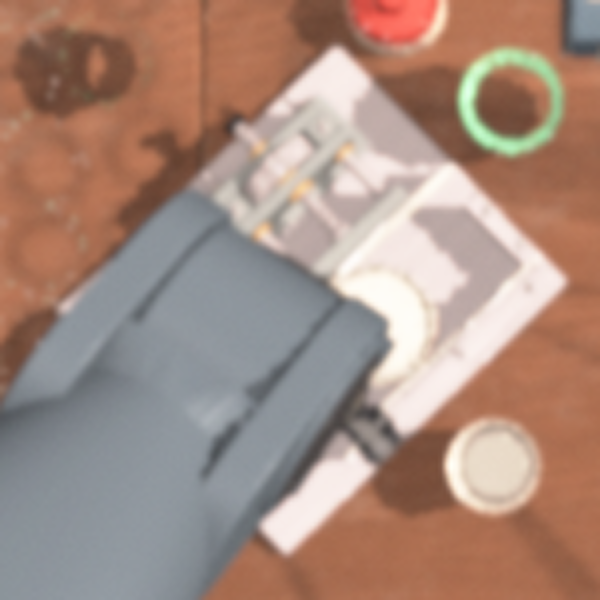

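Run:
```python
from h import *
W=lambda x:L2W(G,[x,-45,22])[0].tolist()
r=robot.servo_line(W(5),v=.05,threshold=8); print(r,st())
if not r:
    r=robot.servo_line(W(24),v=.02,threshold=5); print(r,st())
snap('top','t14.png',(125,140,275,290),4)
```

```text
False (41.92, array([  4.93, -45.  ,  22.01]), array([ 1.29,  0.35, -1.4 ]))
True (42.56, array([ 16.08, -45.08,  21.46]), array([-0.73,  0.21, -0.13]))
```

View pics/t14.png

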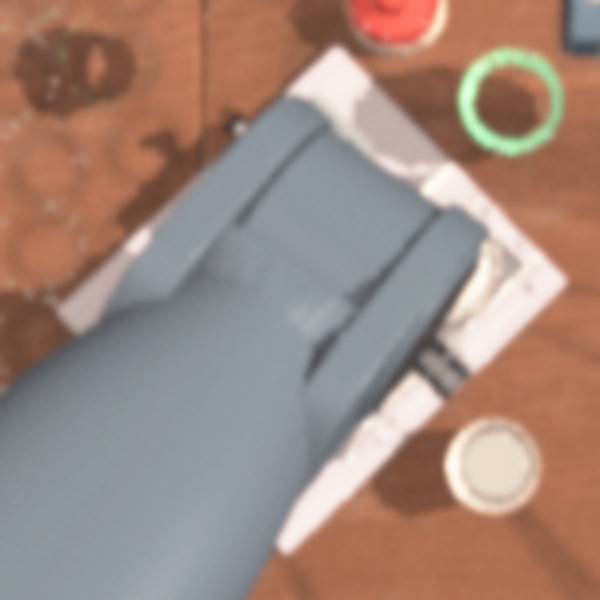

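Run:
```python
from h import *
W=lambda x,z=22:L2W(G,[x,-45,z])[0].tolist()
r=robot.servo_line(W(24),v=.015,threshold=7); print(r,st())
robot.hold(.3); print(st())
robot.servo_line(W(-10),v=.06)
robot.servo_line(W(-20,150),v=.15)
q=list(read_state()['qpos']); q[0]=1.0; robot.set_joints(q)
print(st())
snap('top','t15.png',(125,140,275,290),4); snap('scene','s15.png',(180,190,330,330),4.2)
tm=avg('top',2);im=avg('scene',2); print(railshift(tm,np.load('ta.npy')),railshift(im,np.load('sa.npy'),'scene'),st())
```

```text
True (42.91, array([ 15.88, -45.22,  20.76]), array([-1.26,  1.01, -0.09]))
(43.21, array([ 15.65, -45.27,  20.53]), array([ 0.1 , -0.19, -0.72]))
(47.58, array([-686.22,  379.41,  149.19]), array([0.37, 0.65, 0.26]))
(np.float64(21.25), np.float64(0.936)) (np.float64(21.25), np.float64(0.958)) (47.88, array([-686.63,  379.3 ,  149.18]), array([ 0.11, -0.36, -0.34]))
```

View pics/t15.png

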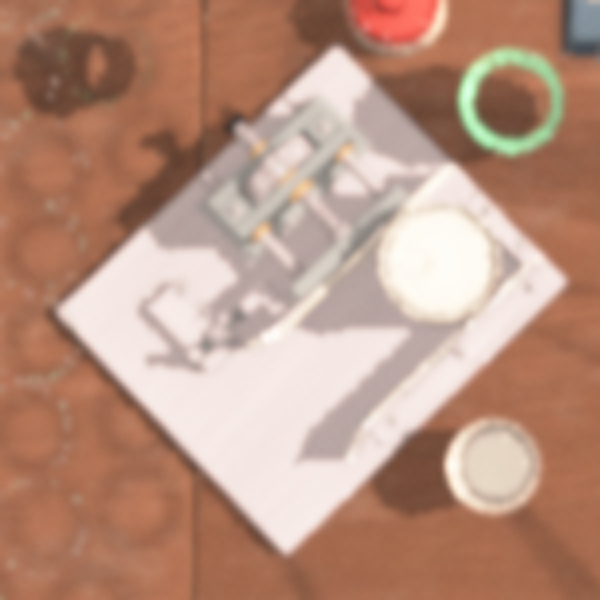

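View pics/s15.png

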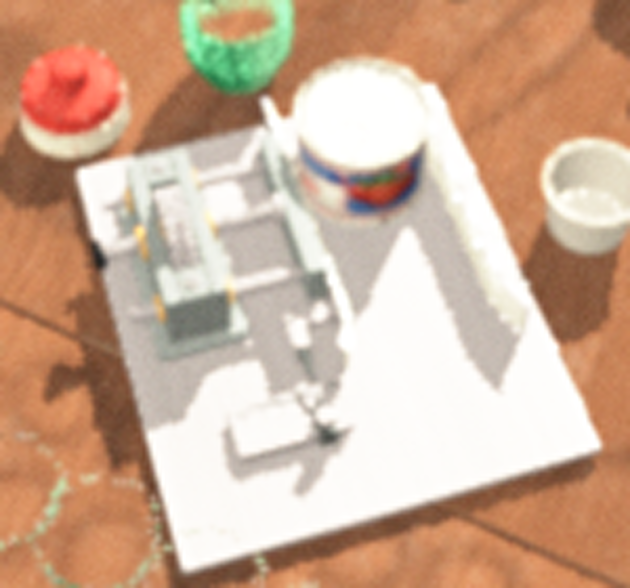

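Run:
```python
from h import *
g2=np.array([.505,-.292,-.799])
im=camera('top')
r=nets.masks_of('top','food_tin')
for x in r[:2]: print(x['xy'],x['score'],x['mask'].sum(),pixL('top',g2,x['xy'],68))
a=cv2.resize(im[170:240,200:270],None,fx=8,fy=8,interpolation=cv2.INTER_CUBIC)
m=cv2.inRange(cv2.cvtColor(a,cv2.COLOR_RGB2HSV),(0,0,241),(60,60,255)); 
cs,_=cv2.findContours(m,cv2.RETR_EXTERNAL,cv2.CHAIN_APPROX_NONE)
c=max(cs,key=cv2.contourArea); (u,v),rad=cv2.minEnclosingCircle(c); print(u,v,rad,pixL('top',g2,(u/8+200-.44,v/8+170-.44),68))
ex=[]
t=np.linspace(0,2*np.pi,41)
for X,col in((57.5,(0,0,255)),(62,(255,0,0))):
    ex.append(([((X+37.5*np.cos(t[i]),-45+37.5*np.sin(t[i]),68),(X+37.5*np.cos(t[i+1]),-45+37.5*np.sin(t[i+1]),68)) for i in range(40)],col))
overlay(im,'top',g2,'t16.png',(200,170,270,240),8,ex)
overlay(camera('scene'),'scene',np.array([.5068,-.2905,-.799]),'s16.png',(235,190,300,250),9,ex)
print(st())
```

```text
[344.3, 242.2] 0.85 797 [ 192.4 -299.3   68. ]
[235.8, 203.9] 0.8 710 [ 65.3 -42.9  68. ]
288.1640625 243.10557556152344 150.83706665039062 [ 71.8 -35.3  68. ]
(48.02, array([-686.85,  379.24,  149.18]), array([-0.63, -0.24, -0.98]))
```

View pics/t16.png

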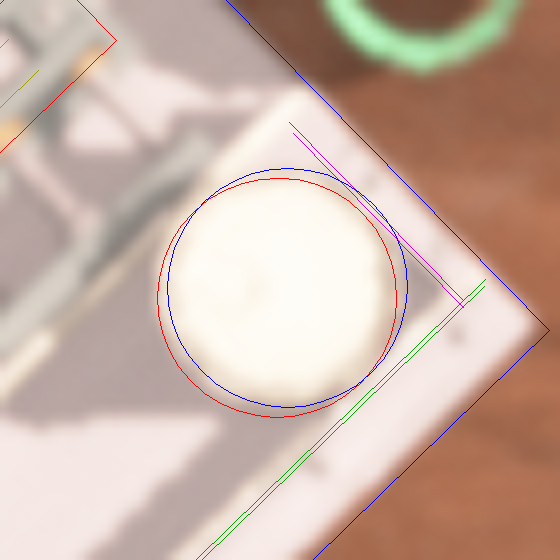

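View pics/s16.png

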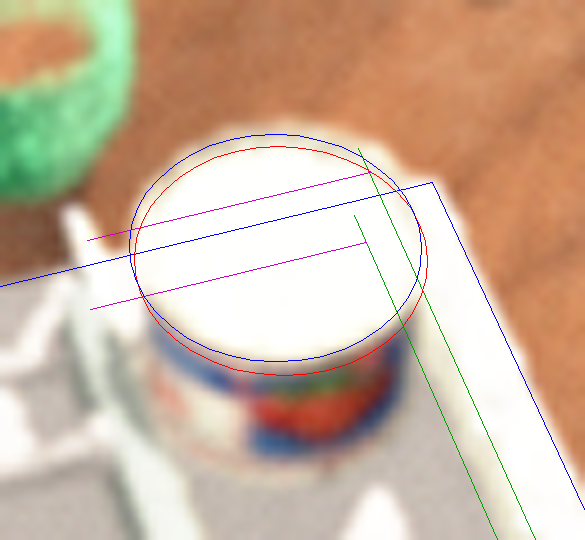

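Run:
```python
from h import *
t=np.linspace(0,2*np.pi,41)
def ci(X,z,col,r=37.5,y=-45): return ([((X+r*np.cos(t[i]),y+r*np.sin(t[i]),z),(X+r*np.cos(t[i+1]),y+r*np.sin(t[i+1]),z)) for i in range(40)],col)
im=avg('scene',2); a=np.clip((im-120)/135,0,1)**2*255; g=np.array([.5068,-.2905,-.799])
overlay(a.astype(np.uint8),'scene',g,'s17.png',(240,195,295,250),11,[ci(57.5,10,(0,0,255)),ci(62,10,(255,0,0)),ci(62,68,(255,0,0))])
s0=np.clip((np.load('sa.npy')-120)/135,0,1)**2*255
overlay(s0.astype(np.uint8),'scene',g,'s18.png',(240,195,295,250),11)
```

```text
(no output)
```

View pics/s17.png

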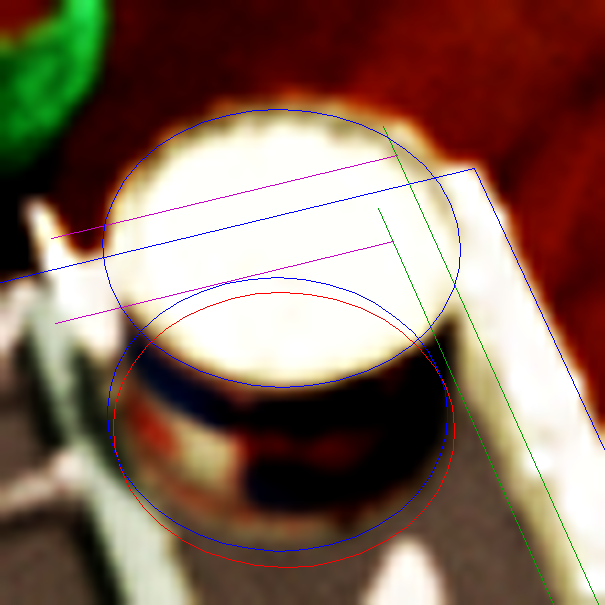

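View pics/s18.png

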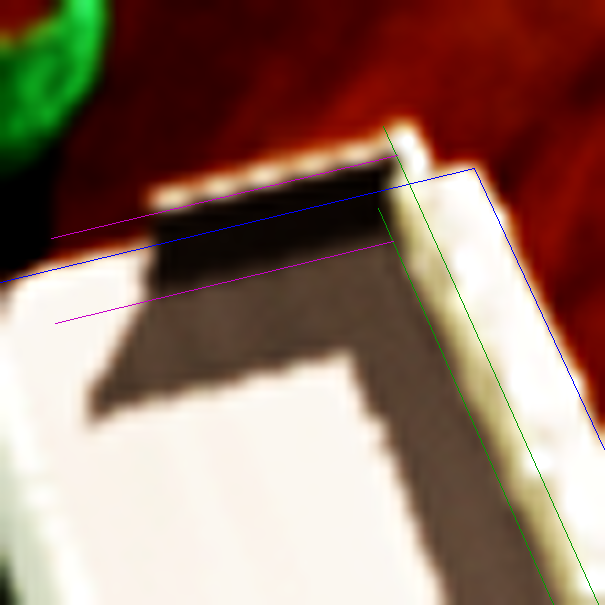

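Run:
```python
from h import *
robot.sign_off(); print(read_state()['time'])
```

```text
the job is handed in; nothing more can be done
the job is handed in; nothing more can be done
```

I rolled the adjuster wheel until the pointer lined up with the mark, then pushed the tin along the lane to the end stop, and handed the job in at about 48 s. No verdict was reported, so what follows rests on my own checks.

- **Pointer:** I used four short strokes of the closed fingertips on top of the wheel, pressing with about 10 N or less. The rail moved 21.25 mm, and both cameras gave that same figure at the end. The pointer-to-mark checks do not fully agree:
  - The mark's cone in the scene view and the screw in the top view put the pointer within about 0.5 mm of the mark.
  - The rider's front face suggests it has gone up to about 1.6 mm past the mark, which is still inside the 2.5 mm tolerance.
  - The mark itself was overexposed in the pictures, so this is my least certain check.
- **Tin:** I pushed it ungripped with the fingers about 30 mm apart. They met resistance where the tin should touch the stop, and a second gentle push gained nothing. The scene view, measured against the stop as it appears there, shows the tin upright against the stop to within about 1 mm. The top view alone suggests the tin is a few mm short, near the 5 mm limit. I trusted the resistance and the scene view.
- **Surroundings:** By eye, the pot, cups and timer look unmoved. The arm was well clear of everything when I handed the job in.

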